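# Close the bag sealer

## Robot

A 6-joint arm with a two-finger parallel gripper is mounted at the origin on a cart in front of the work surface, level with it; the furniture and walls round the work are solid. World frame = base frame: x ahead of the robot, y to its left, z up, the work surface at z = 0. Lengths are in mm, angles in rad, forces in N, time in s.
With the tool pointing down it reaches from about 250 to 775 mm from the base axis. Payload 4 kg.
Tool frame: the origin (TCP) lies on the centre line of the jaws, within the pads' length; the fingertips stand 14 mm ahead of it and the grasp point (between the pads) lies 5 mm behind it; z points along the fingers, y is the line along which they close (so a half turn about z gives the same grasp; the last joint's range is limited). The gripper opens to 94 mm and grips with 3 to 60 N. Pads are 16 mm wide; open, the fingers measure 119 mm over their backs; the gripper's body (75 mm by 177 mm) begins 78 mm behind the grasp point.
Start: joints at [-1.447, 0.087, 1.371, -0, 1.684, -0.103], TCP at [123.669, -535.934, 219.506] pointing down, gripper open.
Joint ranges: [-3.1, 3.1], [-0.76, 2.03], [0.27, 2.55], [-1.08, 4.22], [0.17, 2.65], [-2.57, 2.57]. Speed limits (rad/s): [2.79, 2.79, 3.14, 3.14, 3.14, 3.14].

## Interface

Orientations are given as a unit quaternion [x, y, z, w].
In Python, from station import env gives the robot as it stands.
- The arm moves only by the tool jog_arm, never from a script. Its argument "increments" is one flat list of numbers, 4 for each row, row after row: the shift along the tool's x, y, z in m, then the turn about the tool's z in rad. In form: [x, y, z, twist, x, y, z, twist, ...]. A call has 1 to 12 rows; each row is the pose to reach, as a shift and turn from the pose commanded when the call began, along the tool's axes at that moment; what a row does not reach only later rows make up. A row lasts 1/8 s, in which the tool goes at most 62.5 mm and 10.7 degrees, less where a joint would pass 70% of its speed; a pose out of reach is approached as far as the arm can. A call with a gripper value outside its range is refused whole. "hand" is the opening, from 0 (shut) to 1 (fully open), set as the call begins (left out, the last holds). The fingers move at their own pace and stop on an object; "grip_force" is the grip in N (left out, the last holds). Time passes only in rows, so rows that repeat a pose let the fingers close. It gives the time, the measured TCP pose, the force, the opening and the grip force at its end, in the units of the state.
- env.observe(): the state, without advancing time (a new reading comes with each control period).
- env.get_image(name): name is "scene" or "side" or "wrist"; returns the picture (384x512x3 uint8, blue, green, red); there is no depth.
- env.get_calibration(name): a dict with "mtx" (3x3 intrinsics, pixels), "k1" (the pictures are not rectified: a ray, as slopes to the right and down, at radius r is drawn at 1 + k1 r^2 times it, then the intrinsics apply), "rvec" (rotation vector, rad) and "tvec" (3), from world to camera coordinates, as OpenCV has them; the wrist camera has in their place "hand_eye" (4x4, takes a point from camera to tool coordinates, whose origin is the TCP and whose axes are the flange's). Camera axes: x right, y down, z forward; pixel columns grow to the right and rows downward; lengths in mm; the calibration is good to about 2 mm. A picture is of the moment at which its call begins: read the wrist's pose just before it. get_calibration takes no time and is no camera call.
- env.hand_in(): hands the job in; it is judged then, once.
The state is a dict: "time": time; "joints": joint angles; "joint_velocities": joint speeds; "effort": joint torques, N m; "tool_pos": TCP position; "ee_rot": TCP orientation; "force": force on the tool from outside, world axes, zero at the start; "moment": the same for the moment, N m; "opening": finger opening in mm; "gripper_force": force on a finger pad.
Only numpy, scipy, OpenCV 4.12 (cv2) and the standard library are available. Lean on these libraries where they do the work, as an engineer would, in place of code of your own. Each camera call takes 0.05 s, during which the arm holds its last target. There are 200 camera calls.

## Task

Packing is over for today: close the bag sealer. Lower its raised red arm gently by the dark hand grip at its free end until it is fully down on the sealing bar, without slamming it or leaning hard on it, and leave it down. Do not disturb the dropper bottle and the tape measure that stand in front of the sealer.

Things in the scene. Friction and masses are not known exactly. Their poses are not given: they have to be found in the camera images.
- bag_sealer_arm (a joint): Red arm of the blue bag sealer (383x106 mm, fixed to the table). Angle about its level hinge, rad: 0 = fully down on its stop, 0.559 = fully raised; starts at 0.30 to 0.54. Stiff friction hinge: it stays where it is left, neither falls nor springs back; 1 to 2 N downward on the grip moves it.
- sealer_grip (a point): Top face of the dark grip (34 mm wide, 26 thick, 85 long) at the arm's free end, 31 mm short of its tip. Axes turn with the arm: x across it, y along it to the tip, z out of its top. The hinge line is parallel to x, 297 mm back (-y) and 10 mm below (-z) this point, and 100 mm above the table. The point is 110 mm above the table with the arm down, at most 265 mm raised.
- dropper_bottle: Bystander: brown glass dropper bottle with black bulb, 33 mm across, 102 mm tall, upright, loose, about 115 mm from the arm's centre line, on the robot's side of the sealer, near the grip. Origin at the centre of its underside, z up.
- tape_measure: Bystander: yellow and black pocket tape measure, 36x71x62 mm, standing, loose, about 115 mm from the arm's centre line, on the robot's side of the sealer, near its middle. Origin at the centre of its underside, z up.

How it is judged (in metres and radians):
On the way:
1. the arm is brought down by its hand grip: it is down with the gripper still at the grip (within 55 mm, seen from above) (value of joint bag_sealer_arm below 0.05 rad and horizontal distance between the grasp point and sealer_grip below 0.055 m), for 0.1 s.
At the end, for the whole second after the job is handed in: The sealer's red arm is fully down (within 0.04 rad, about 12 mm at the grip) and at rest (value of joint bag_sealer_arm below 0.04 rad and velocity of joint bag_sealer_arm between -0.05 and 0.05 rad/s); the robot touches nothing.
It fails at once if the arm is slammed: it comes down the last 0.08 rad (about 25 mm at the grip) faster than 0.7 rad/s (about 0.2 m/s at the grip) (value of joint bag_sealer_arm below 0.08 rad and velocity of joint bag_sealer_arm below -0.7 rad/s).
It fails at once if the arm is leaned on with more than 50 N (contact force between anything else and bag_sealer_arm above 50 N).
It fails at once if the dropper bottle is shifted by more than 20 mm or tipped by more than 0.3 rad (distance of dropper_bottle from where it was at the start of the episode above 0.02 m or angle between dropper_bottle's own z axis and vertical above 0.3 rad).
It fails at once if the tape measure is shifted by more than 20 mm or tipped by more than 0.3 rad (distance of tape_measure from where it was at the start of the episode above 0.02 m or angle between tape_measure's own z axis and vertical above 0.3 rad).
It also fails if it takes over 32 s, if anything falls off the work surface, if the arm or the gripper's body presses on something with over 40 N, if the wrist force passes 120 N, or if a joint passes its speed limit or range.

## Working session

There is one attempt and no reset: what is moved stays moved. The work goes in short steps, Python scripts to look and compute and a tool call to move; the robot and the scene stay as the last step left them, time stands still between calls to the robot, and variables do not carry over. Pictures are saved under pics/ and viewed, at most 10 in all, crops included, and the job is handed in when it is done.

Besides the shell and the picture viewer there is one more tool, called after ">>>" in YAML: its name, and indented under it one key for each argument. jog_arm: Moves the arm, as the interface text tells. Its arguments: {"type":"object","properties":{"increments":{"type":"array","items":{"type":"number"}},"hand":{"type":"number"},"grip_force":{"type":"number"}},"required":["increments"]}

```bash
mkdir -p pics; python3 - <<'E'
from station import env
import cv2,numpy as np
s=env.observe();print(s['time'],s['tool_pos'],s['ee_rot'],s['opening'])
for n in("scene","side"):
    cv2.imwrite(f"pics/{n}0.png",env.get_image(n)); c=env.get_calibration(n)
    R=cv2.Rodrigues(np.array(c['rvec'],float))[0];print(n,c['k1'],(-R.T@np.array(c['tvec']).ravel()).round(),R[2].round(2))
E
```

```text
0.0 [ 123.61404583 -535.39574696  218.32074359] [ 9.93574066e-01  1.13178537e-01 -1.26491846e-05 -1.09255783e-03] 93.81895482018635
scene -0.08699144091470222 [116. 541. 456.] [ 0.5  -0.74 -0.46]
side -0.029131461883252534 [480. 735. 630.] [ 0.06 -0.83 -0.55]
```

View pics/scene0.png

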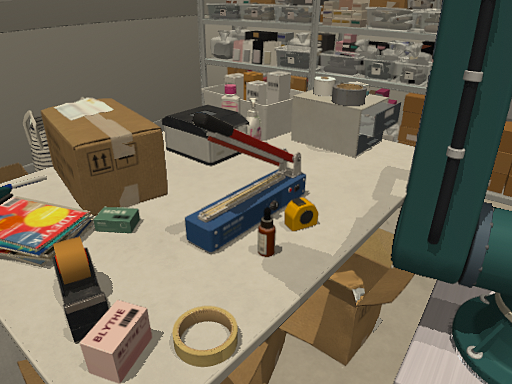

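View pics/side0.png

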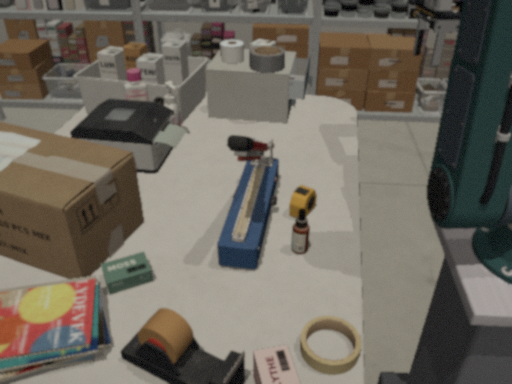

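The scene view shows the raised red arm, with its grip near (210,123) and its hinge near (293,163). The bottle is at (267,235) and the tape at (300,213). In the side view the grip is near (240,143) and the hinge near (268,150).

```bash
python3 - <<'E'
import cv2,numpy as np
a=cv2.imread("pics/scene0.png")[100:260,180:330];b=cv2.imread("pics/side0.png")[125:275,210:330]
a=cv2.resize(a,None,fx=3.2,fy=3.2,interpolation=2);b=cv2.resize(b,None,fx=3.2,fy=3.2,interpolation=2)
c=np.zeros((512,800,3),np.uint8);c[:,:480]=a[:512,:480]
b=b[:480,:320];c[:480,480:480+b.shape[1]]=b
cv2.imwrite("pics/crop.png",c)
E
```

```text
(no output)
```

View pics/crop.png

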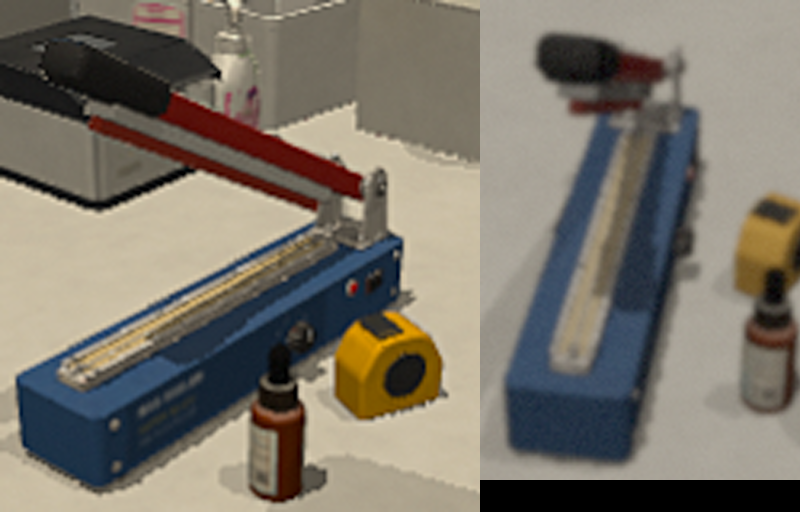

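The crop gives, in full-image pixels: grip tip (194,119) and root (233,130) in scene; (229,143) and (253,144.5) in side. I'll triangulate these and cast the base corners onto the table.

```bash
cat > h.py <<'E'
from station import env
import cv2,numpy as np
C={n:env.get_calibration(n) for n in("scene","side")}
def ray(n,p):
    c=C[n];K=np.array(c['mtx'],float);R=cv2.Rodrigues(np.array(c['rvec'],float))[0];t=np.array(c['tvec'],float).ravel()
    u=cv2.undistortPoints(np.array([[p]],float),K,np.array([c['k1'],0,0,0,0],float)).ravel()
    d=R.T@np.array([u[0],u[1],1]);return -R.T@t,d/np.linalg.norm(d)
def plane(n,p,z):
    o,d=ray(n,p);return o+d*(z-o[2])/d[2]
def tri(a,b):
    o,d=ray("scene",a);q,e=ray("side",b)
    s=np.linalg.lstsq(np.c_[d,-e],q-o,rcond=None)[0];A=o+d*s[0];B=q+e*s[1];return (A+B)/2,np.linalg.norm(A-B)
E
python3 - <<'E'
from h import *
def cp(x,y):return (180+x/3.2-.35,100+y/3.2-.35)
def sp(x,y):return (210+(x-480)/3.2-.35,125+y/3.2-.35)
for n,a,b in [("grip tip",(45,60),(540,57)),("root",(168,93),(618,62)),("ctr",(108,77),(578,57)),("nearpost",(377,172),(680,52)),("bulb top",(280,347),(775,272))]:
    p,g=tri(cp(*a),sp(*b));print(n,p.round(),round(g,1))
for n,p in [("near bot",(102,487)),("left bot",(25,447)),("right bot",(400,305)),("bottle",(275,494)),("tape l",(348,416)),("tape r",(440,398))]: print(n,plane("scene",cp(*p),0).round()[:2])
for n,p in [("near bot",(630,462)),("left bot",(510,448)),("bottle",(770,406)),("tape l",(745,292))]: print("s",n,plane("side",sp(*p),0).round()[:2])
E
```

```text
grip tip [576.  60. 256.] 3.9
root [540.  -1. 224.] 2.0
ctr [560.  27. 240.] 2.1
nearpost [ 515. -215.  114.] 2.6
bulb top [447.  18.  98.] 1.1
near bot [533.  80.]
left bot [601.  76.]
right bot [ 497. -232.]
bottle [444.  25.]
tape l [451. -74.]
tape r [ 411. -129.]
s near bot [527.  79.]
s left bot [599.  73.]
s bottle [445.  23.]
s tape l [462. -91.]
```

Hinge ≈ (530,-217) and grip centre ≈ (560,27,240). The 283 mm between them agrees with the 297 mm given, so the angle is about 0.52. The grip top point should be at (559,34,256), moving to (564,78,110) when the arm is down. I'll lift first, then go above the grip with the fingers closed.

>>> jog_arm:
  increments: [0,0,-0.045,0,0,0,-0.09,-0.15,0.05,-0.04,-0.09,-0.3,0.1,-0.08,-0.09,-0.45,0.145,-0.12,-0.09,-0.6,0.19,-0.16,-0.09,-0.75,0.235,-0.195,-0.09,-0.9,0.28,-0.23,-0.09,-1.05,0.325,-0.27,-0.09,-1.2,0.37,-0.305,-0.09,-1.23,0.37,-0.305,-0.09,-1.23]
  hand: 0
  grip_force: 20

```text
time: 1.48
tool_pos: [416.9, -152.4, 308.7]
ee_rot: [0.744, 0.668, 0.0, -0.001]
force: [-0.3, -0.6, -0.6]
opening: 0.2
gripper_force: 0.0
```

>>> jog_arm:
  increments: [0.04,0.025,0,0,0.08,0.05,0,0,0.12,0.075,0,0,0.16,0.1,0,0,0.2,0.121,0,0,0.2,0.121,0,0,0.2,0.121,0,0]

```text
time: 2.35
tool_pos: [558.2, 27.9, 309.1]
ee_rot: [0.747, 0.665, -0.001, -0.0]
force: [-0.4, 0.3, 0.8]
opening: 0.5
gripper_force: 0.0
```

```bash
python3 - <<'E'
from h import *
s=env.observe();print(s['time'],s['tool_pos'],s['ee_rot'],s['force'])
c=env.get_calibration("wrist");print(c['hand_eye'])
a=env.get_image("scene")[60:220,130:330];w=env.get_image("wrist");b=env.get_image("side")[80:230,190:340]
o=np.zeros((600,800,3),np.uint8)
o[:320,:400]=cv2.resize(a,(400,320),interpolation=2);o[:300,400:700]=cv2.resize(b,(300,300),interpolation=2);o[320:,:373]=cv2.resize(w,(373,280))
cv2.imwrite("pics/v1.png",o)
E
```

```text
2.35 [558.20104784  27.94801984 309.09170742] [ 7.46761266e-01  6.65091759e-01 -7.50520326e-04 -3.03237602e-05] [-0.40402612  0.31251862  0.81409202]
[[-5.81435101e-04 -9.66151746e-01 -2.57973770e-01  7.46227498e+01]
 [ 9.99999308e-01 -2.98000250e-04 -1.13779489e-03  1.87685822e-02]
 [ 1.02240627e-03 -2.57974253e-01  9.66151251e-01 -1.65696181e+02]
 [ 0.00000000e+00  0.00000000e+00  0.00000000e+00  1.00000000e+00]]
```

View pics/v1.png

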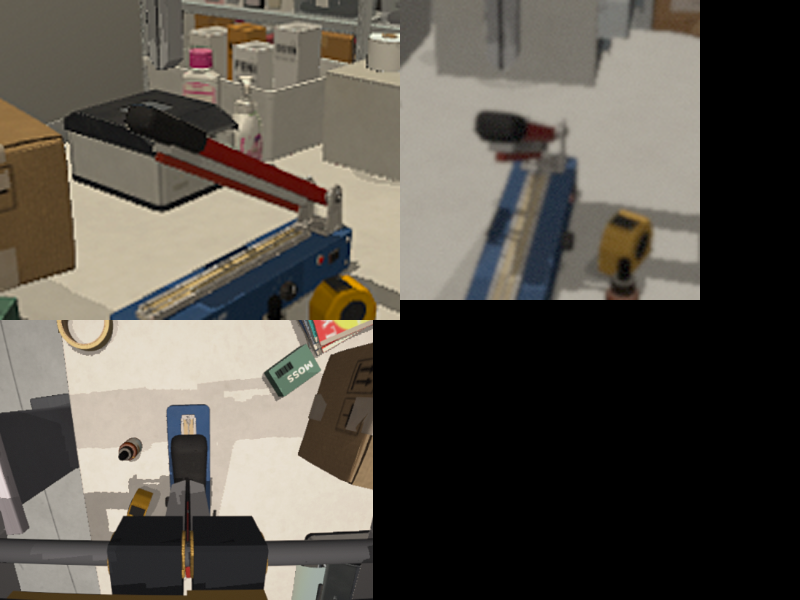

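The wrist view shows the grip ahead of the fingers, with its centre line matching the finger line. The scene and side crops don't show the gripper where I expected it, so I'll check the projection.

```bash
python3 - <<'E'
from h import *
for n in C:
    c=C[n]
    P=np.array([[558,28,295],[559,34,256],[564,26,240],[445,24,0]],float)
    print(n,cv2.projectPoints(P,np.array(c['rvec'],float),np.array(c['tvec'],float),np.array(c['mtx'],float),np.array([c['k1'],0,0,0]))[0].reshape(-1,2).round(1).tolist())
s=env.observe();c=env.get_calibration("wrist");K=np.array(c['mtx']);H=np.array(c['hand_eye'])
from scipy.spatial.transform import Rotation as Ro
R=Ro.from_quat(s['ee_rot']).as_matrix();o=R@H[:3,3]+s['tool_pos']
def w(p,z):
    u=cv2.undistortPoints(np.array([[p]],float),K,np.array([c['k1'],0,0,0])).ravel();d=R@H[:3,:3]@[u[0],u[1],1];return (o+d*(z-o[2])/d[2]).round(1)
f=lambda x,y:(x*1.3727,(y-320)*1.3727)
print("cam",o)
print("grip tip",w(f(188,435),265),"edges",w(f(171,455),262),w(f(206,455),262),"box end",w(f(168,406),0),w(f(209,406),0),"bottle",w(f(124,455),100))
print(cv2.projectPoints(np.array([[0,0,14.]]),*(lambda M:(cv2.Rodrigues(M[:3,:3])[0],M[:3,3]))(np.linalg.inv(H)),K,np.array([c['k1'],0,0,0]))[0]/1.3727)
im=env.get_image("scene");im2=env.get_image("side")
cv2.imwrite("pics/v2.png",cv2.resize(np.hstack([im,im2]),(800,300)))
E
```

```text
scene [[213.0, 92.7], [211.1, 115.3], [212.3, 122.4], [265.5, 253.5]]
side [[240.7, 113.5], [240.0, 136.4], [237.7, 142.4], [300.1, 251.7]]
cam [566.68958989 102.04541582 475.53568604]
grip tip [563.1  67.7 265. ] edges [545.4  50.6 262. ] [577.4  46.8 262. ] box end [526.6  85.6   0. ] [605.9  76.3   0. ] bottle [453.4  20.4 100. ]
[[[187.59162605 170.62618565]]]
```

View pics/v2.png

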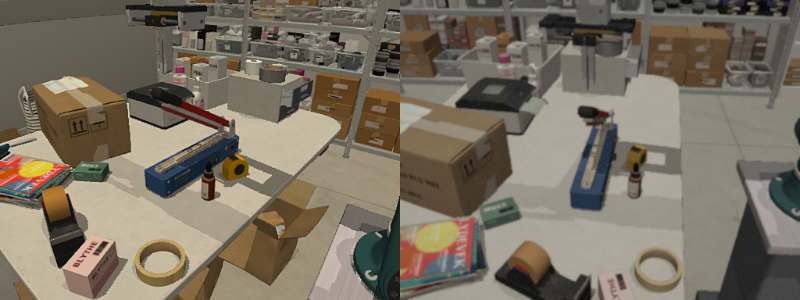

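The gripper is visible at the tops of both images, above the grip. The wrist view gives the grip centre line at x≈561, a width of 32 mm (34 true) and the tip at y≈68, so the grip point is about (560.5,38). I'll shift slightly and descend to contact.

>>> jog_arm:
  increments: [0.004,0.002,0.005,0,0.007,0.002,0.015,0,0.007,0.002,0.025,0,0.007,0.002,0.033,0,0.008,0.002,0.038,0,0.008,0.002,0.043,0,0.01,0.002,0.048,0]

```text
time: 3.48
tool_pos: [561.9, 39.1, 261.6]
ee_rot: [0.746, 0.666, 0.0, 0.0]
force: [0.4, -0.0, 2.0]
opening: 0.4
gripper_force: 0.5
```

>>> jog_arm:
  increments: [0.0055,0,0.01,0,0.0105,0,0.02,0,0.015,0,0.03,0,0.019,0,0.04,0,0.023,0,0.05,0,0.026,0,0.06,0,0.0285,0,0.07,0,0.031,0,0.08,0,0.033,0,0.087,0,0.033,0,0.087,0]

```text
time: 4.72
tool_pos: [565.2, 72.1, 173.5]
ee_rot: [0.746, 0.666, -0.0, -0.0]
force: [-0.3, -0.3, 0.1]
opening: 0.6
gripper_force: 0.0
```

```bash
python3 - <<'E'
from h import *
s=env.observe();print(s['time'],s['tool_pos'],s['force'])
a=env.get_image("scene")[60:260,160:330];b=env.get_image("side")[80:280,190:340]
cv2.imwrite("pics/v3.png",cv2.resize(np.hstack([a,b]),(800,500),interpolation=2))
E
```

```text
4.725 [565.21181395  72.08152649 173.5493194 ] [-0.26399815 -0.27135804  0.10774323]
```

View pics/v3.png

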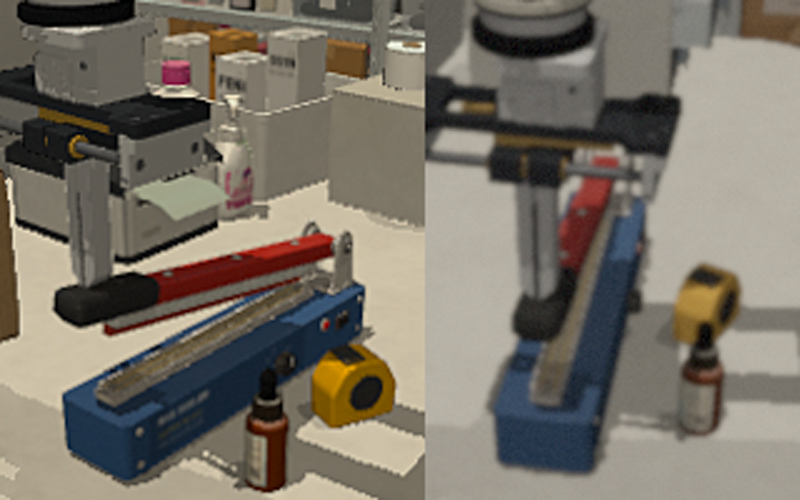

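The arm is coming down with the fingertips centred on the grip, and the bottle and tape haven't moved. I'll continue slowly.

>>> jog_arm:
  increments: [0.001,0,0.004,0,0.001,0,0.008,0,0.002,0,0.012,0,0.003,0,0.016,0,0.003,0,0.02,0,0.004,0,0.024,0,0.004,0,0.028,0,0.005,0,0.032,0,0.005,0,0.036,0,0.005,0,0.039,0,0.005,0,0.041,0,0.005,0,0.041,0]

```text
time: 6.32
tool_pos: [565.8, 76.8, 133.2]
ee_rot: [0.746, 0.666, -0.0, -0.0]
force: [-0.9, -0.4, 0.4]
opening: 0.6
gripper_force: 0.0
```

>>> jog_arm:
  increments: [0,0,0.001,0,0,0,0.002,0,0,0,0.003,0,0,0,0.004,0,0,0,0.005,0,0,0,0.005,0]

```text
time: 7.08
tool_pos: [566.1, 76.8, 128.3]
ee_rot: [0.746, 0.666, -0.0, 0.0]
force: [-0.1, 0.0, 0.1]
opening: 0.3
gripper_force: 0.0
```

Tip is at z≈114, so about 4 mm remains.

>>> jog_arm:
  increments: [0,0,0.001,0,0,0,0.002,0,0,0,0.003,0,0,0,0.003,0]

```text
time: 7.58
tool_pos: [566.1, 76.8, 125.3]
ee_rot: [0.746, 0.666, -0.0, 0.0]
force: [0.1, 0.1, -0.6]
opening: 0.6
gripper_force: 0.1
```

>>> jog_arm:
  increments: [0,0,0.0005,0,0,0,0.001,0,0,0,0.001,0]

```text
time: 7.95
tool_pos: [566.0, 76.8, 124.7]
ee_rot: [0.746, 0.666, 0.0, 0.0]
force: [-0.3, -0.3, 2.1]
opening: 0.6
gripper_force: 1.0
```

>>> jog_arm:
  increments: [0,0,0.0005,0,0,0,0.001,0,0,0,0.001,0]

```text
time: 8.32
tool_pos: [566.1, 76.8, 124.6]
ee_rot: [0.746, 0.666, 0.0, 0.0]
force: [-2.2, 0.9, 5.6]
opening: 0.4
gripper_force: 3.0
```

The tool has stalled at tip z≈110.6 with the force rising to 5.6 N, so the arm is on its stop. I'll retreat straight up.

>>> jog_arm:
  increments: [0,0,-0.003,0,0,0,-0.01,0,0,0,-0.03,0,0,0,-0.06,0,0,0,-0.1,0,0,0,-0.13,0,0,0,-0.13,0,0,0,-0.13,0]

```text
time: 9.32
tool_pos: [565.6, 76.8, 251.8]
ee_rot: [0.746, 0.666, -0.001, -0.001]
force: [0.6, 0.1, 0.5]
opening: 0.5
gripper_force: 0.0
```

```bash
python3 - <<'E'
from h import *
s=env.observe();print(s['time'],s['tool_pos'],s['force'])
a=env.get_image("scene")[60:260,160:330];b=env.get_image("side")[80:280,190:340]
cv2.imwrite("pics/v4.png",cv2.resize(np.hstack([a,b]),(800,500),interpolation=2))
E
```

```text
9.325 [565.57410785  76.79005531 251.82078684] [0.57777941 0.09501742 0.49500252]
```

View pics/v4.png

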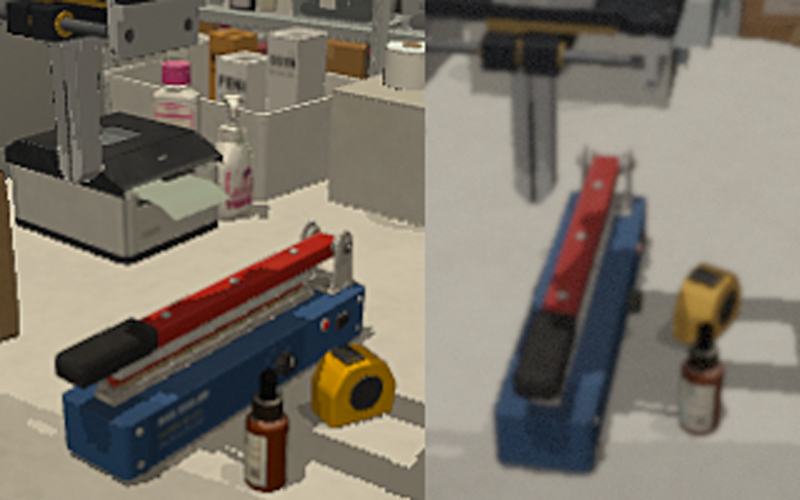

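The red arm lies flat on the sealing bar, the gripper is well clear, and the bottle and tape are where they started.

```bash
python3 -c "
from station import env
print(env.hand_in())"
```

```text
the job is handed in; nothing more can be done
None
```

The bag sealer's arm is fully down on its sealing bar, the last force reading while pressing was about 6 N, the bottle and tape measure look unmoved, and the job is handed in at about 9.4 s; no verdict was returned.

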